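Zero the vegetable cutter's speed dial, then draw its lid-lock plunger and hold it

TASK

The cutting disc of the vegetable-prep machine has to be changed, so turn its speed dial back until the white pointer stands on the red zero mark, which frees the lid lock. Then pull the red sprung lock plunger fully back, so that its pin is clear of the hole in the lid's lug, and finish while still holding it there with the gripper so that I can lift the lid off with both hands. Leave the things standing round the machine where they are.

Things in the scene. Friction and masses are not known exactly. Their poses are not given: they have to be found in the camera images.
- machine: vegetable-prep machine, fixed: white base 170 mm deep (own x) by 280 wide (own y), bare metal deck 75 mm high. Origin under the base's middle; x from its front (outlet chute and power switch side, chute sticks out 30 mm) to its back, y to the left seen from its front, z up. On the deck's left half: the speed dial (front) and the lock plunger (behind it). Only these two move
- lid_top (a point): middle of the grey lid of the round cutting chamber, on the machine's right half, at own (-3, -62) mm; stays put. The lid is 152 mm across, top 161 mm high, with a feed tube and black pusher (68 mm across) rising to 263 mm at own (7, -84) mm; its steel lug, left, takes the lock pin
- dial (a joint): speed dial, rad: 0 = white pointer line on the red zero mark; grows clockwise seen from above (white ticks every 30 deg); also turns past zero (pulse). Range -0.6 to 4.2. Friction 0.05 N m, stays where left, no click at zero. While over about 0.2 rad off zero, an interlock below the deck stops the plunger after 2 to 3 mm; with the pin drawn the dial is locked
- dial_grip (a point): on the dial's upright axis, at own (-32, 85) mm of the machine, 97 mm above the worktop, amid its grip: a black bar 48 long, 13 thick, standing from 87 to 108 mm high on a black disc 58 mm across. Turns with the dial: x axis along the bar to the end with the white pointer line, y across the bar, z up. Pinch the bar across its thickness from above
- zero_mark (a point): red zero mark on the black scale ring round the dial, 35 mm from the dial's axis towards the machine's back (machine's +x), 77 mm above the worktop
- plunger_draw (a joint): how far the sprung lock plunger is drawn back, m: 0 = pin home through the lid lug's hole, 0.018 = fully back at its stop; out of the hole from 0.012 on. Slides level along the machine's +y (left, away from the lid). Its spring returns it at once when let go: about 5 N at 0, rising to 13 N fully back
- plunger: red round knob of the plunger, 28 mm across, 24 mm long along its level axis (machine's y). Origin in its middle: own (45, 93) mm of the machine when home, 128 mm above the worktop, 53 above the deck. Axes parallel to the machine's; pull along +y. Its steel bracket ends 29 mm from the knob's middle on the -y side. Pinch it from above across its diameter (along machine's x)
- pin_tip (a point): tip of the plunger's 8 mm steel pin, on the knob's axis, 76 mm from the knob's middle on the -y side; moves with the plunger
- seat_hole (a point): middle of the 9 mm seat hole through the lid's steel lug (7 mm thick along the machine's y), on the plunger's axis; fixed. Axes parallel to the machine's. The lug's face towards the knob is 3.5 mm to the +y side
- bowl: bystander: white rice bowl, 113 mm across, 64 high; origin in the middle of its underside
- salt_shaker: bystander: white salt shaker, 43 mm across, 73 high; origin in the middle of its underside
- timer: bystander: small white kitchen timer with a red knob, 62 mm across, 44 high; origin in the middle of its underside
- sink_plug: bystander: black rubber sink plug, 52 mm across, 25 high; origin in the middle of its underside
- mug: bystander: white mug with a handle, 74 mm across, 92 high; origin in the middle of its underside

How it is judged:
By the outcome, as a careful person would: the job done as asked, in the order asked, and still so for the second after the job is handed in, while the arm keeps its last pose, push and grip.
It also fails if it takes over 58 s, if anything falls off the work surface, if the arm or the gripper's body presses on something with over 40 N, if the wrist force passes 120 N, or if a joint passes its speed limit or range.

ROBOT

A 7-joint arm with a two-finger parallel gripper is mounted at the origin on a cart in front of the work surface, level with it; the furniture and walls round the work are solid. World frame = base frame: x ahead of the robot, y to its left, z up, the work surface at z = 0. Lengths are in m, angles in rad, forces in N, time in s.
With the tool pointing down it reaches from about 0.425 to 0.825 m from the base axis. Payload 3.6 kg.
Tool frame: the origin (TCP) lies midway between the tips of the shut fingers; the grasp point (between the pads) lies 19 mm behind it; z points along the fingers, y is the line along which they close (so a half turn about z gives the same grasp; the last joint's range is limited). The gripper opens to 85 mm and grips with 20 to 120 N. Pads are 22 mm wide; open, the fingers measure 114 mm over their backs; the gripper's body (76 mm by 85 mm) begins 54 mm behind the grasp point. The pads swing forward as they close: fully open they stand 13 mm farther back than shut.
Start: joints at [-1.357, 0.615, -0.013, 1.423, 0.008, 1.103, -0.04], TCP at [0.155, 0.631, 0.231] pointing down, gripper open.
Joint ranges: [-3.12, 3.12], [-0.3, 2.06], [-1.34, 1.32], [0.26, 2.42], [-1.36, 4.5], [0.01, 1.98], [-2.84, 2.84]. Speed limits (rad/s): [2.79, 2.79, 3.14, 3.14, 3.14, 3.14, 3.14].

INTERFACE

Orientations are given as a rotation vector (axis times angle).
In Python, from plant import env, optics gives the robot as it stands.
- The arm moves only by the shell command python3 -m pendant 'ROWS' [FORCE]. ROWS is a JSON list of rows, 1 to 5 of them, each an object with the fields jaw (the finger opening in m), pos (a list: dx, dy, dz in parts of the range, where 1.0 means 0.6 m), twist (a turn about the tool's z in a scale on which 1.0 is 360 degrees); a field left out counts as zero (the opening has to be given); each row is the pose to reach, as a shift and turn from the pose commanded when the command began, along the tool's axes at that moment; what a row does not reach only later rows make up. A row lasts 1/12 s, in which the tool goes at most 0.0417 m and 0.125 rad, less where a joint would pass 70% of its speed; a pose out of reach is approached as far as the arm can. The fingers move at their own pace and stop on an object; FORCE is the grip in N (left out, the last holds). Time passes only in rows, so rows that do not move let the fingers close. It prints the time, the measured TCP pose, the force, the opening and the grip force at its end. No shift or turn number may pass 1 either way. Input that does not fit is refused with a message, and nothing moves.
- env.sense(): the state, without advancing time (a new reading comes with each control period).
- optics.snapshot(name): name is "side" or "top"; returns a dict with "pixels" (420x560x3 uint8, blue, green, red), "fx", "fy", "cx", "cy" (pixels), "xyz" and "attitude" of the camera in the world. Camera axes: x right, y down, z forward; pixel columns grow to the right and rows downward; lengths in m; the calibration is good to about 2 mm. A picture is of the moment at which its call begins. There is no depth.
- env.finish_job(): hands the job in; it is judged then, once.
The state is a dict: "time_s": time; "joint_pos": joint angles; "joint_velocities": joint speeds; "joint_torque": joint torques, N m; "ee_pos": TCP position; "tool_rot": TCP orientation; "ft_force": force on the tool from outside, world axes, zero at the start; "wrist_torque": the same for the moment, N m; "finger_gap": finger opening in m; "grip_force": force on a finger pad.
Only numpy, scipy, OpenCV 4.12 (cv2) and the standard library are available. Lean on these libraries where they do the work, as an engineer would, in place of code of your own. Each camera call takes 0.05 s, during which the arm holds its last target. There are 200 camera calls.

## Working session

There is one attempt and no reset: what is moved stays moved. The work goes in short steps, Python scripts to look and compute and a shell command to move; the robot and the scene stay as the last step left them, time stands still between calls to the robot, and variables do not carry over. Pictures are saved under pics/ and viewed, at most 10 in all, crops included, and the job is handed in when it is done.

```bash
ls; mkdir -p pics
python3 - <<'E'
from plant import env, optics
import cv2
s=env.sense();print(s["time_s"],s["ee_pos"],s["tool_rot"],s["finger_gap"])
for n in("top","side"):
    d=optics.snapshot(n);cv2.imwrite(f"pics/{n}0.png",d["pixels"]);print({k:v for k,v in d.items() if k!="pixels"})
E
```

```text
pics
0.0 [0.15482101 0.63049022 0.23013472] [-0.37724443 -3.11858073  0.00404892] 0.08554760595766576
{'fx': 379.6481308953558, 'fy': 379.6481308953558, 'cx': 283.07725837247335, 'cy': 208.1721370406495, 'xyz': array([0.38060393, 0.19036891, 0.97629153]), 'attitude': array([-2.15813674,  2.16997582, -0.10191888])}
{'fx': 527.0774772778678, 'fy': 527.0774772778678, 'cx': 278.50815053205116, 'cy': 211.868246119793, 'xyz': array([-0.09883582, -0.62537208,  0.96588675]), 'attitude': array([-2.19567987,  0.68992928, -0.28721827])}
```

View pics/top0.png

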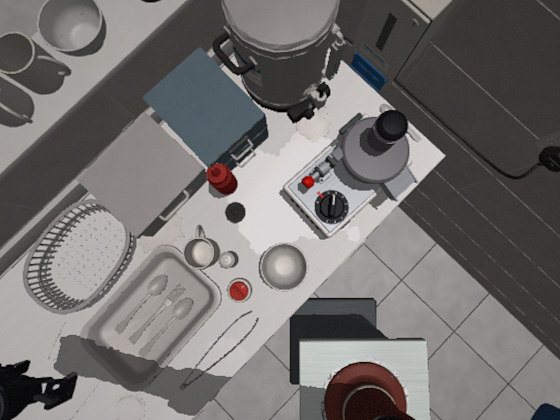

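View pics/side0.png

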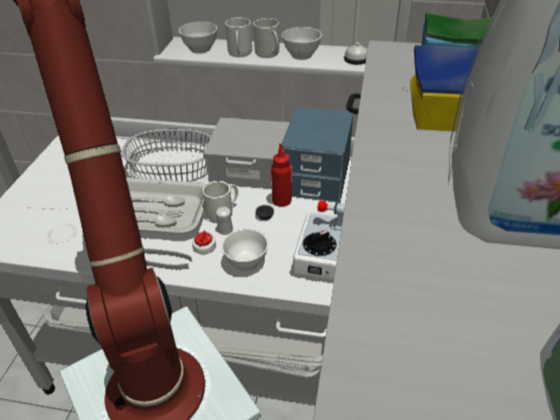

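The top view shows the dial at about (332,207), the red knob at (308,182) and the pusher at (391,126). The side view has the dial at (320,243) and the knob at (322,207). Next I'll enlarge crops of both.

```bash
cat > h.py <<'E'
import numpy as np, cv2
from scipy.spatial.transform import Rotation as R
from plant import env, optics
def snap(n): return optics.snapshot(n)
def ray(d,u,v,z):
    A=R.from_rotvec(d["attitude"]).as_matrix()
    r=A@np.array([(u-d["cx"])/d["fx"],(v-d["cy"])/d["fy"],1]); return d["xyz"]+r*(z-d["xyz"][2])/r[2]
def proj(d,p):
    A=R.from_rotvec(d["attitude"]).as_matrix(); q=A.T@(np.asarray(p)-d["xyz"])
    return np.array([d["fx"]*q[0]/q[2]+d["cx"],d["fy"]*q[1]/q[2]+d["cy"]])
def crop(d,u0,v0,w,h,k): # pixel u = u0 + (col+.5)/k-.5
    return cv2.resize(d["pixels"][v0:v0+h,u0:u0+w],None,fx=k,fy=k,interpolation=cv2.INTER_CUBIC)
E
python3 - <<'E'
from h import *
a=crop(snap("top"),275,140,100,100,6); 
b=crop(snap("side"),290,190,50,100,6)[:600]
b=b[:,:200] if 0 else b
cv2.imwrite("pics/c1.png",np.hstack([a,b[:, :200]]))
E
```

```text
(no output)
```

View pics/c1.png

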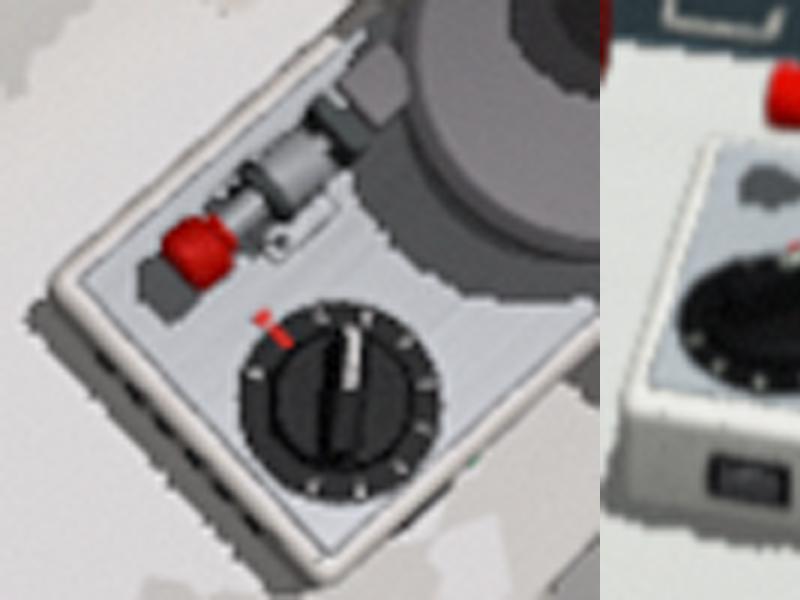

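The crop shows the ring centre at crop (340,402), the red mark at (276,332), the knob at (203,250), and the pointer line from (353,327) to (350,387). I'll fit the machine pose to these points.

```bash
cat >> h.py <<'E'
def c2p(c,u0=275,v0=140,k=6): return np.array([u0+(c[0]+.5)/k-.5, v0+(c[1]+.5)/k-.5])
def m2w(P,p):
    c,s=np.cos(P[2]),np.sin(P[2]); return np.array([P[0]+c*p[0]-s*p[1],P[1]+s*p[0]+c*p[1],p[2]])
E
python3 - <<'E'
from h import *
from scipy.optimize import least_squares
t=snap("top");s=snap("side")
obs=[(t,c2p((340,402)),(-.032,.085,.077)),(t,c2p((276,332)),(.003,.085,.077)),(t,c2p((203,250)),(.045,.093,.128)),(t,(392,125),(.007,-.084,.263)),
(s,c2p((183,97),290,190),(.045,.093,.128)) ,(s,(319.8,243),(-.032,.085,.077))]
obs[4]=(s,(322.3,206.3),(.045,.093,.128))
f=lambda P:np.concatenate([proj(d,m2w(P,p))-u for d,u,p in obs])
p0=ray(t,331.5,206.8,.077);z0=ray(t,*c2p((276,332)),.077);yaw=np.arctan2(*(z0-p0)[1::-1])
r=least_squares(f,[p0[0],p0[1],yaw],loss="soft_l1");P=r.x;print(P,np.degrees(P[2]),np.round(f(P).reshape(-1,2),1))
np.save("P.npy",P)
for n,p in dict(grip=(-.032,.085,.097),knob=(.045,.093,.128)).items(): print(n,m2w(P,p))
a,b=[ray(t,*c2p(c),.108) for c in((353,327),(350,387))];ax=m2w(P,(-.032,.085,.108))
for q in(b,ax):
    v=a-q;print("pointer yaw",np.degrees(np.arctan2(v[1],v[0])),np.linalg.norm(v))
st=env.sense();T=R.from_rotvec(st["tool_rot"]).as_matrix();print(st["ee_pos"],T.round(3))
for n,c,z in(("bowl",(283,266),.05),("timer",(238,291),.04),("salt",(228,260),.07),("mug",(200,253),.09),("plug",(235,212),.025),("bottle",(216,172),.15)):print(n,ray(t,*c,z))
E
```

```text
[0.55747476 0.04102336 0.71996787] 41.25112014194675 [[-0.1 -0.2]
 [ 0.7  0.6]
 [-0.1 -0.3]
 [ 1.7 -1.9]
 [-1.2 -0.5]
 [-2.1 -0.4]]
grip [0.47737065 0.08382911 0.097     ]
knob [0.52998644 0.14061449 0.128     ]
pointer yaw -3.8981176100013615 0.023247948505483562
pointer yaw -4.463250956956274 0.025259834297606504
[0.15491563 0.63100139 0.2308719 ] [[-0.971  0.238 -0.   ]
 [ 0.238  0.971 -0.001]
 [ 0.    -0.001 -1.   ]]
bowl [0.33620778 0.19948393 0.05      ]
timer [0.276163   0.30911653 0.04      ]
salt [0.35183007 0.3295612  0.07      ]
mug [0.36889432 0.39179839 0.09      ]
plug [0.47021915 0.32000763 0.025     ]
bottle [0.54762743 0.34580436 0.15      ]
```

Careful with the scale: shifts go in shares of 0.6 m and turns go in shares of 360 degrees. That gives: -0.143 m / 0.6 = -0.2383, -0.139 m / 0.6 = -0.2317.

```bash
python3 -m pendant '[{"jaw": 0.085,"pos": [-0.0463,-0.0477,0]},{"jaw": 0.085,"pos": [-0.0927,-0.0953,0]},{"jaw": 0.085,"pos": [-0.139,-0.143,0]},{"jaw": 0.085,"pos": [-0.1853,-0.1907,0]},{"jaw": 0.085,"pos": [-0.2317,-0.2383,0]}]' 40
python3 -m pendant '[{"jaw": 0.085,"pos": [-0.0463,-0.0477,0]},{"jaw": 0.085,"pos": [-0.0927,-0.0953,0]},{"jaw": 0.085,"pos": [-0.139,-0.143,0]},{"jaw": 0.085,"pos": [-0.1853,-0.1907,0]},{"jaw": 0.085,"pos": [-0.2317,-0.2383,0]}]'
python3 -m pendant '[{"jaw": 0.06,"pos": [-0.0463,-0.0477,0]},{"jaw": 0.06,"pos": [-0.0927,-0.0953,0]},{"jaw": 0.06,"pos": [-0.139,-0.143,0]},{"jaw": 0.06,"pos": [-0.1853,-0.1907,0]},{"jaw": 0.06,"pos": [-0.2317,-0.2383,0]}]'
python3 - <<'E'
from h import *
P=np.load("P.npy");t=snap("top")
for a,b in (((60,285),(320,578)),((60,285),(345,45))):
    v=ray(t,*c2p(b),.07)-ray(t,*c2p(a),.07);print("edge yaw",np.degrees(np.arctan2(v[1],v[0])),np.linalg.norm(v))
s=env.sense();T=R.from_rotvec(s["tool_rot"]).as_matrix();g=m2w(P,(-.032,.085,.15))
print(s["joint_pos"],s["ee_pos"],T.T@(g-s["ee_pos"]),np.degrees(np.arctan2(T[1,1],T[0,1])))
E
```

```text
time_s: 0.72
ee_pos: [0.2566, 0.4575, 0.2314]
tool_rot: [0.377, 3.119, 0.0]
ft_force: [0.1, 1.2, -0.1]
finger_gap: 0.0846
grip_force: 0.0
time_s: 1.13
ee_pos: [0.3575, 0.2855, 0.2316]
tool_rot: [0.377, 3.118, 0.001]
ft_force: [0.4, 0.1, 0.2]
finger_gap: 0.0851
grip_force: 0.0
time_s: 1.55
ee_pos: [0.4584, 0.1134, 0.2317]
tool_rot: [0.377, 3.118, 0.001]
ft_force: [0.1, -0.3, -0.7]
finger_gap: 0.0602
grip_force: 0.0
edge yaw -139.06691208878922 0.15640377075965228
edge yaw -49.93091899060708 0.1520018459307903
[-0.35407258  0.34356099  0.11250494  1.91696635 -0.03874107  0.87939959
  1.09219987] [0.46323263 0.10336433 0.23196747] [-0.0180033  -0.01492163  0.08217908] 75.38408126555271
```

Converted, -0.17 rad / 6.2832 = -0.0271.

```bash
python3 -m pendant '[{"jaw": 0.05,"twist": -0.0135},{"jaw": 0.05,"twist": -0.0271},{"jaw": 0.05,"twist": -0.0271},{"jaw": 0.05,"twist": -0.0271}]'
python3 - <<'E'
from h import *
P=np.load("P.npy")
s=env.sense();T=R.from_rotvec(s["tool_rot"]).as_matrix();g=m2w(P,(-.032,.085,.15))
print(s["ee_pos"],T.T@(g-s["ee_pos"]),np.degrees(np.arctan2(T[1,1],T[0,1])),s["finger_gap"])
E
```

```text
time_s: 1.93
ee_pos: [0.4576, 0.1153, 0.2314]
tool_rot: [-0.114, -3.139, -0.0]
ft_force: [0.6, -0.0, -0.1]
finger_gap: 0.0499
grip_force: 0.0
[0.45758165 0.11530857 0.23136707] [-0.02202887 -0.02997282  0.08136043] 85.82774775632134 0.04994074421451712
```

Converted, 0.1 m / 0.6 = 0.1667, 0.08 m / 0.6 = 0.1333.

```bash
python3 -m pendant '[{"jaw": 0.05,"pos": [-0.0367,-0.05,0]},{"jaw": 0.05,"pos": [-0.0367,-0.05,0.0667]},{"jaw": 0.05,"pos": [-0.0367,-0.05,0.1333]},{"jaw": 0.05,"pos": [-0.0367,-0.05,0.1667]},{"jaw": 0.05,"pos": [-0.0367,-0.05,0.1667]}]'
python3 - <<'E'
from h import *
t=snap("top");s=snap("side")
P=np.load("P.npy");e=env.sense()
T=R.from_rotvec(e["tool_rot"]).as_matrix()
print(e["ee_pos"],T.T@(m2w(P,(-.032,.085,.09))-e["ee_pos"]),proj(t,e["ee_pos"]),proj(s,e["ee_pos"]))
a=crop(t,285,160,80,100,5);b=crop(s,270,190,80,100,5)
cv2.imwrite("pics/c2.png",np.hstack([a,b]))
E
```

```text
time_s: 2.35
ee_pos: [0.474, 0.0835, 0.1275]
tool_rot: [-0.112, -3.13, 0.004]
ft_force: [0.0, -0.0, 0.3]
finger_gap: 0.05
grip_force: 0.0
[0.47753899 0.08419259 0.13139774] [ 0.00011734 -0.00036404  0.04139791] [333.86391553 203.70438203] [318.27347203 225.77586695]
```

View pics/c2.png

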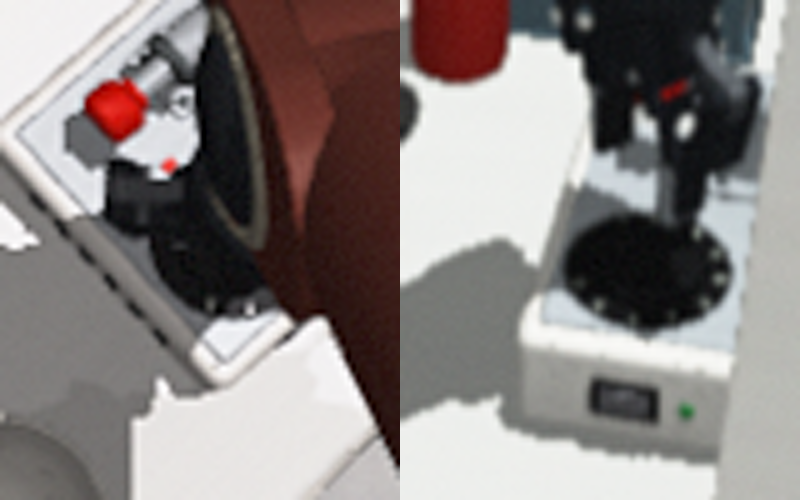

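The side crop shows the open fingers straddling the dial, with the tips at about (612,150) and (686,215). Their midpoint is over the dial centre at (648,270), allowing for height, so I'll descend and pinch.

Converted, 0.039 m / 0.6 = 0.065, 0.038 m / 0.6 = 0.0633.

```bash
python3 -m pendant '[{"jaw": 0.05,"pos": [0,0,0.0333]},{"jaw": 0.05,"pos": [0,0,0.0633]},{"jaw": 0.05,"pos": [0,0,0.065]},{"jaw": 0.02,"pos": [0,0,0.065]},{"jaw": 0.02,"pos": [0,0,0.065]}]' 40
python3 -m pendant '[{"jaw": 0},{"jaw": 0},{"jaw": 0},{"jaw": 0}]'
```

```text
time_s: 2.87
ee_pos: [0.4788, 0.0841, 0.094]
tool_rot: [0.111, 3.136, 0.001]
ft_force: [0.4, 0.5, 0.6]
finger_gap: 0.0268
grip_force: 0.0
time_s: 3.2
ee_pos: [0.4789, 0.0818, 0.0943]
tool_rot: [0.114, 3.136, -0.002]
ft_force: [-0.2, -3.5, 4.9]
finger_gap: 0.012
grip_force: 40.5
```

Converted, -0.4 rad / 6.2832 = -0.0637.

```bash
python3 -m pendant '[{"jaw": 0,"twist": -0.0127},{"jaw": 0,"twist": -0.0255},{"jaw": 0,"twist": -0.0382},{"jaw": 0,"twist": -0.0509},{"jaw": 0,"twist": -0.0637}]'
python3 -m pendant '[{"jaw": 0,"twist": -0.0127},{"jaw": 0,"twist": -0.0255},{"jaw": 0,"twist": -0.0382},{"jaw": 0,"twist": -0.0509},{"jaw": 0,"twist": -0.0613}]'
python3 -m pendant '[{"jaw": 0},{"jaw": 0}]'
python3 - <<'E'
from h import *
e=env.sense();T=R.from_rotvec(e["tool_rot"]).as_matrix()
print(np.degrees(np.arctan2(T[1,1],T[0,1]))-90,e["joint_pos"],e["ft_force"],e["wrist_torque"])
E
```

```text
time_s: 3.62
ee_pos: [0.4789, 0.0823, 0.0943]
tool_rot: [-0.517, 3.095, -0.003]
ft_force: [-0.2, -2.1, 4.9]
finger_gap: 0.012
grip_force: 40.5
time_s: 4.03
ee_pos: [0.4786, 0.0827, 0.0943]
tool_rot: [-1.1, 2.94, -0.003]
ft_force: [-0.4, -1.2, 6.2]
finger_gap: 0.0119
grip_force: 40.6
time_s: 4.2
ee_pos: [0.4786, 0.0827, 0.0943]
tool_rot: [-1.096, 2.942, -0.003]
ft_force: [-0.9, -2.0, 7.1]
finger_gap: 0.0117
grip_force: 40.6
40.85821303247684 [-0.09643986  0.57012347 -0.17641408  2.03778402  0.18700392  0.54587175
  1.87843534] [-0.86477955 -1.97828007  7.05052328] [-0.35886981  0.2260505   0.03379927]
```

Converted, -0.08 m / 0.6 = -0.1333, -0.04 m / 0.6 = -0.0667.

```bash
python3 -m pendant '[{"jaw": 0.06},{"jaw": 0.06},{"jaw": 0.06},{"jaw": 0.06,"pos": [0,0,-0.0667]},{"jaw": 0.06,"pos": [0,0,-0.1333]}]'
python3 -m pendant '[{"jaw": 0.06,"pos": [0,0,-0.05]},{"jaw": 0.06,"pos": [-0.0167,0.0583,-0.05]},{"jaw": 0.06,"pos": [-0.0333,0.1167,-0.05]},{"jaw": 0.06,"pos": [-0.05,0.175,-0.05]},{"jaw": 0.06,"pos": [-0.0667,0.2333,-0.05]}]'
python3 -m pendant '[{"jaw": 0.06,"pos": [-0.0167,0.0667,0]},{"jaw": 0.06,"pos": [-0.0167,0.0667,0]},{"jaw": 0.06,"pos": [-0.0167,0.0667,0]}]'
python3 - <<'E'
from h import *
t=snap("top");s=snap("side")
e=env.sense();print(e["ee_pos"],e["finger_gap"])
a=crop(t,285,160,80,100,5);a=crop(t,285,155,80,90,6)
b=crop(s,290,195,53,90,6)
cv2.imwrite("pics/c3.png",np.hstack([a,b]))
E
```

```text
time_s: 4.62
ee_pos: [0.4756, 0.0835, 0.1712]
tool_rot: [1.097, -2.936, -0.002]
ft_force: [1.8, 0.9, -0.5]
finger_gap: 0.06
grip_force: 0.0
time_s: 5.03
ee_pos: [0.4153, 0.217, 0.2028]
tool_rot: [-1.096, 2.943, 0.0]
ft_force: [0.3, 0.6, -0.9]
finger_gap: 0.0601
grip_force: 0.0
time_s: 5.28
ee_pos: [0.3955, 0.2554, 0.2025]
tool_rot: [-1.109, 2.939, 0.002]
ft_force: [0.9, -0.5, -0.5]
finger_gap: 0.06
grip_force: 0.0
[0.39757109 0.25171943 0.20219758] 0.05990405580490206
```

View pics/c3.png

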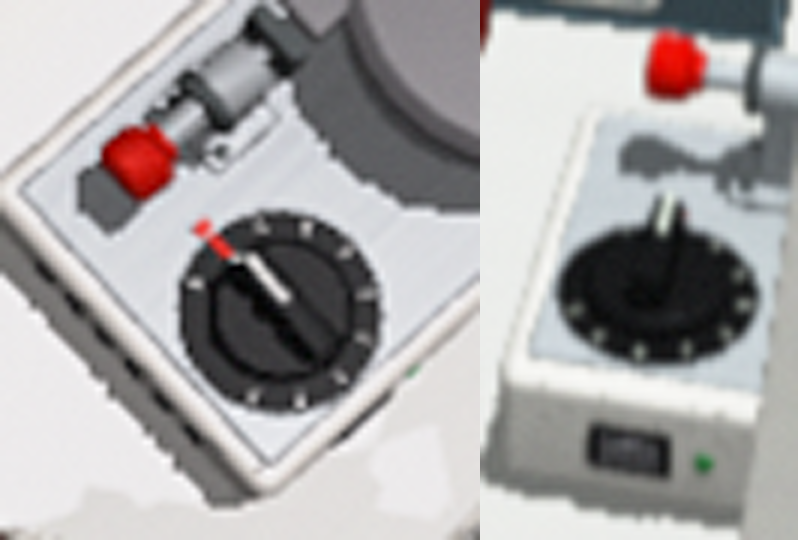

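The pointer, from (252,257) to (287,300), now lines up with the red mark from (203,228) to (232,256). I'll check the residual angle numerically.

Run:
```python
from h import *
P=np.load("P.npy");t=snap("top")
c=lambda q,z:ray(t,*c2p(q,285,155),z)
def yaw(v):return np.degrees(np.arctan2(v[1],v[0]))
a,b=c((252,257),.108),c((287,300),.108);ax=m2w(P,(-.032,.085,.108))
m=c((217.5,242),.077);ctr=c((280,310),.077)
print("pointer",yaw(a-b),yaw(a-ax),np.linalg.norm(a-ax),"mark",yaw(m-ctr),yaw(m-ax),yaw(c((203,228),.077)-ax),yaw(c((232,256),.077)-ax), ctr,ax)
e=env.sense();T=R.from_rotvec(e["tool_rot"]).as_matrix()
k=ray(t,*c2p((139,161),285,155),.128);k2=m2w(P,(.045,.093,.128));print(k,k2)
print(e["ee_pos"],T.T@(k2-e["ee_pos"]),yaw(T[:,1]))
```

```text
pointer 38.1578100423592 38.40896977879871 0.022375513881659738 mark 41.663776854133495 41.13340002441679 41.845149561149 40.0281084194735 [0.47772015 0.0836841  0.077     ] [0.47737065 0.08382911 0.108     ]
[0.52901932 0.14180011 0.128     ] [0.52998644 0.14061449 0.128     ]
[0.39799261 0.25103552 0.20215771] [-0.02784829 -0.16976134  0.0742974 ] 130.79296122574397
```

Run:
```python
from h import *
P=np.load("P.npy");t=snap("top");ax=m2w(P,(-.032,.085,.108))
for im in (cv2.imread("pics/top0.png"),t["pixels"]):
    W=[];M=[]
    for v in range(190,225):
        for u in range(315,350):
            p=ray(t,u,v,.108)-ax; b,g,r=map(int,im[v,u]); q=ray(t,u,v,.077)
            q=q-ax
            if np.hypot(*p[:2])<.025 and min(b,g,r)>70: W.append([*p[:2],min(b,g,r)-50])
            if np.hypot(*q[:2])<.045 and r-max(g,b)>40: M.append([*q[:2],r-max(g,b)])
    for A in(W,M):
        A=np.array(A);c=np.average(A[:,:2],axis=0,weights=A[:,2]);C=np.cov((A[:,:2]).T,aweights=A[:,2]);d=np.linalg.eigh(C)[1][:,1];d*=np.sign(d@c)
        print(len(A),c,"centroid yaw",np.degrees(np.arctan2(c[1],c[0])),"dir",np.degrees(np.arctan2(d[1],d[0])))
```

```text
27 [ 0.01276109 -0.00140702] centroid yaw -6.291946781813467 dir -4.566200167174832
18 [0.02781835 0.02481119] centroid yaw 41.72977642709169 dir 43.70184960477268
32 [0.00939541 0.00829793] centroid yaw 41.4506060363648 dir 40.062660137401764
18 [0.02784943 0.02488061] centroid yaw 41.77752558826956 dir 43.61241479647447
```

Converted, 0.6 rad / 6.2832 = 0.0955.

```bash
python3 -m pendant '[{"jaw": 0.06,"twist": 0.0191},{"jaw": 0.06,"twist": 0.0382},{"jaw": 0.06,"twist": 0.0573},{"jaw": 0.06,"twist": 0.0764},{"jaw": 0.06,"twist": 0.0955}]' >/dev/null
python3 -m pendant '[{"jaw": 0.06,"twist": 0.0191},{"jaw": 0.06,"twist": 0.0382},{"jaw": 0.06,"twist": 0.0573},{"jaw": 0.06,"twist": 0.0764},{"jaw": 0.06,"twist": 0.0955}]' >/dev/null
python3 -m pendant '[{"jaw": 0.06,"twist": 0.0191},{"jaw": 0.06,"twist": 0.0382},{"jaw": 0.06,"twist": 0.0581},{"jaw": 0.06,"twist": 0.0581},{"jaw": 0.06,"twist": 0.0581}]'
python3 - <<'E'
from h import *
e=env.sense();T=R.from_rotvec(e["tool_rot"]).as_matrix()
print(e["ee_pos"],T.T@(np.array([.5295,.1412,.109])-e["ee_pos"]),np.degrees(np.arctan2(T[1,1],T[0,1])),e["joint_pos"])
E
```

```text
time_s: 6.73
ee_pos: [0.3979, 0.2514, 0.2023]
tool_rot: [1.295, 2.862, -0.001]
ft_force: [-0.1, 1.2, 0.4]
finger_gap: 0.0597
grip_force: 0.0
[0.39792509 0.25140951 0.20228547] [-0.16958721  0.02612917  0.09336871] 41.30141192354758 [-0.72066485  0.37975876  0.15128586  1.96567192 -0.0770413   0.80176879
  0.19447745]
```

Converted, -0.1696 m / 0.6 = -0.2827, -0.136 m / 0.6 = -0.2267.

```bash
python3 -m pendant '[{"jaw": 0.06,"pos": [-0.0567,0.0083,0]},{"jaw": 0.06,"pos": [-0.1133,0.0167,0]},{"jaw": 0.06,"pos": [-0.17,0.025,0]},{"jaw": 0.06,"pos": [-0.2267,0.0333,0]},{"jaw": 0.06,"pos": [-0.2827,0.0435,0]}]'
python3 -m pendant '[{"jaw": 0.06,"pos": [0,0,0.0333]},{"jaw": 0.06,"pos": [0,0,0.075]},{"jaw": 0.06,"pos": [0,0,0.075]},{"jaw": 0.06,"pos": [0,0,0.075]}]'
python3 - <<'E'
from h import *
t=snap("top");s=snap("side")
e=env.sense();T=R.from_rotvec(e["tool_rot"]).as_matrix()
print(e["ee_pos"],T.T@(np.array([.5295,.1412,.109])-e["ee_pos"]),proj(s,e["ee_pos"]),proj(s,[.5295,.1412,.128]))
cv2.imwrite("pics/c4.png",np.hstack([crop(t,270,140,80,100,5),crop(s,270,160,80,100,5)]))
E
```

```text
time_s: 7.15
ee_pos: [0.53, 0.1399, 0.2024]
tool_rot: [-1.294, -2.863, 0.0]
ft_force: [0.3, 0.1, 1.1]
finger_gap: 0.0599
grip_force: 0.0
time_s: 7.48
ee_pos: [0.5279, 0.1414, 0.1564]
tool_rot: [-1.294, -2.859, 0.003]
ft_force: [-0.7, -1.0, 0.0]
finger_gap: 0.0601
grip_force: 0.0
[0.52941532 0.14233655 0.15833184] [-0.00088311 -0.00076022  0.04933124] [320.92238501 195.91976907] [320.84176102 205.72600647]
```

View pics/c4.png

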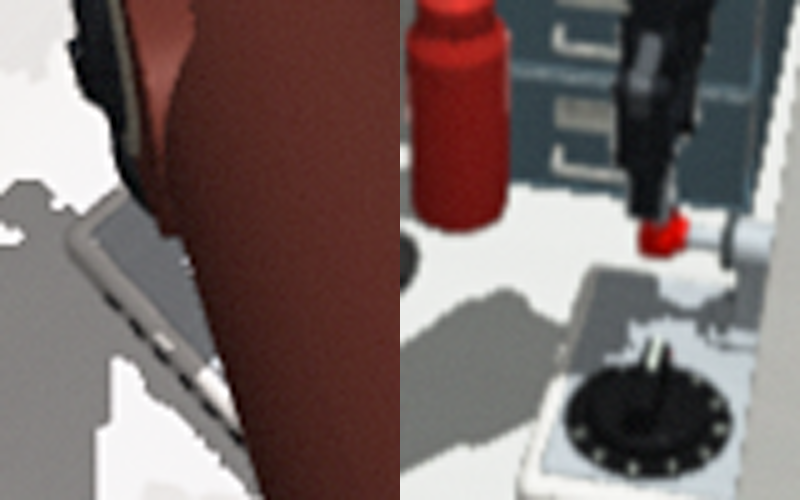

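The side crop shows the knob at (663,235) with the near finger, tip at (650,215), lined up to pass beside it. The pointer is still at the mark. I'll descend and grip.

Converted, 0.048 m / 0.6 = 0.08, 0.04 m / 0.6 = 0.0667.

```bash
python3 -m pendant '[{"jaw": 0.06,"pos": [0,0,0.0333]},{"jaw": 0.06,"pos": [0,0,0.0667]},{"jaw": 0.06,"pos": [0,0,0.08]},{"jaw": 0.06,"pos": [0,0,0.08]},{"jaw": 0.03,"pos": [0,0,0.08]}]' 80
python3 -m pendant '[{"jaw": 0},{"jaw": 0},{"jaw": 0},{"jaw": 0},{"jaw": 0}]'
```

```text
time_s: 8.0
ee_pos: [0.5294, 0.1425, 0.1102]
tool_rot: [1.295, 2.861, 0.001]
ft_force: [-0.1, 1.0, 0.8]
finger_gap: 0.0494
grip_force: 0.0
time_s: 8.42
ee_pos: [0.528, 0.141, 0.1109]
tool_rot: [-1.297, -2.861, 0.003]
ft_force: [-4.1, -1.0, 7.0]
finger_gap: 0.0249
grip_force: 78.1
```

Converted, 0.019 m / 0.6 = 0.0317, 0.012 m / 0.6 = 0.02.

```bash
python3 -m pendant '[{"jaw": 0,"pos": [0.0067,0,0]},{"jaw": 0,"pos": [0.0133,0,0]},{"jaw": 0,"pos": [0.02,0,0]},{"jaw": 0,"pos": [0.0267,0,0]},{"jaw": 0,"pos": [0.0317,0,0]}]' 100
python3 -m pendant '[{"jaw": 0},{"jaw": 0},{"jaw": 0}]'
python3 - <<'E'
from h import *
t=snap("top");s=snap("side")
e=env.sense();P=np.load("P.npy");d=e["ee_pos"]-np.array([.528,.141,.1109]);c,q=np.cos(P[2]),np.sin(P[2])
print("machine-frame move",c*d[0]+q*d[1],-q*d[0]+c*d[1],"F",c*e["ft_force"][0]+q*e["ft_force"][1],-q*e["ft_force"][0]+c*e["ft_force"][1],e["ft_force"][2])
cv2.imwrite("pics/c5.png",np.hstack([crop(t,270,140,60,100,5),crop(s,290,185,50,50,10)]))
E
```

```text
time_s: 8.83
ee_pos: [0.5199, 0.1503, 0.1111]
tool_rot: [1.298, 2.85, -0.005]
ft_force: [5.9, -10.0, 1.9]
finger_gap: 0.0245
grip_force: 98.0
time_s: 9.08
ee_pos: [0.5201, 0.1501, 0.1111]
tool_rot: [1.298, 2.85, -0.005]
ft_force: [4.2, -9.1, 2.0]
finger_gap: 0.0248
grip_force: 98.1
machine-frame move 4.8553447928280195e-05 0.01197686197521433 F -3.1795189237354338 -10.074488047668194 2.716864963061532
```

View pics/c5.png

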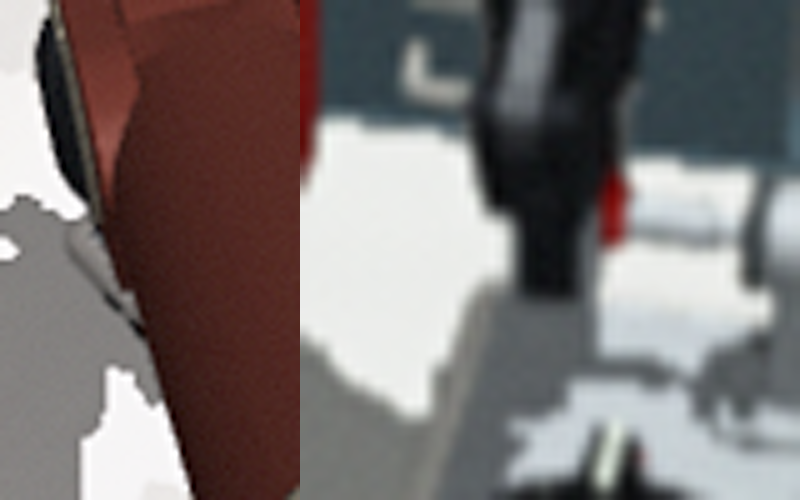

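The knob's right face is visible at (612,210) with the gripper still on it. The tool has moved 12 mm at 10 N, which matches the spring curve, so the knob is moving and the interlock is free. I'll pull on to the stop.

```bash
cat > m.py <<'E'
from h import *
e=env.sense();P=np.load("P.npy");d=e["ee_pos"]-np.array([.528,.141,.1109]);c,q=np.cos(P[2]),np.sin(P[2])
print("move",c*d[0]+q*d[1],-q*d[0]+c*d[1],"F",-q*e["ft_force"][0]+c*e["ft_force"][1])
E
python3 -m pendant '[{"jaw": 0,"pos": [0.005,0,0]},{"jaw": 0,"pos": [0.01,0,0]},{"jaw": 0,"pos": [0.0133,0,0]},{"jaw": 0,"pos": [0.0133,0,0]},{"jaw": 0,"pos": [0.0133,0,0]}]'; python3 m.py
python3 -m pendant '[{"jaw": 0,"pos": [0.0033,0,0]},{"jaw": 0,"pos": [0.0067,0,0]},{"jaw": 0,"pos": [0.0067,0,0]},{"jaw": 0,"pos": [0.0067,0,0]},{"jaw": 0,"pos": [0.0067,0,0]}]'; python3 m.py
```

```text
time_s: 9.6
ee_pos: [0.5162, 0.1545, 0.1111]
tool_rot: [1.299, 2.847, -0.006]
ft_force: [6.6, -12.4, -0.5]
finger_gap: 0.0241
grip_force: 98.4
move 3.511183936182223e-05 0.017903682519351524 F -13.667491580731363
time_s: 10.02
ee_pos: [0.5162, 0.1545, 0.1111]
tool_rot: [1.3, 2.84, -0.007]
ft_force: [10.7, -17.0, -3.3]
finger_gap: 0.0247
grip_force: 98.6
move 4.437837874794043e-05 0.017903250180821124 F -19.81929741876983
```

The tool has stopped at 17.9 mm while the force rises, so the knob is at its stop with no slip. I'll hold for a moment, check again and hand in.

```bash
python3 -m pendant '[{"jaw": 0},{"jaw": 0},{"jaw": 0},{"jaw": 0},{"jaw": 0}]'; python3 m.py
python3 - <<'E'
from h import *
s=snap("side");cv2.imwrite("pics/c6.png",crop(s,270,180,70,75,8))
E
```

```text
time_s: 10.43
ee_pos: [0.5162, 0.1545, 0.1111]
tool_rot: [1.3, 2.84, -0.007]
ft_force: [11.4, -16.4, -3.5]
finger_gap: 0.0248
grip_force: 98.6
move 5.5547516127551697e-05 0.01789385402383538 F -19.84493426126294
```

View pics/c6.png

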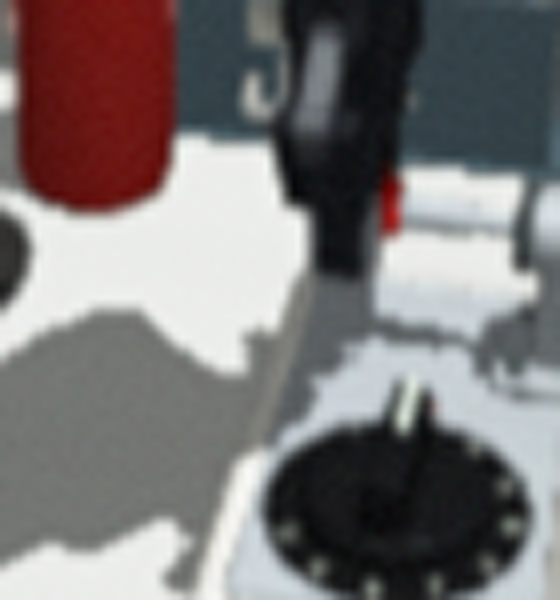

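The knob, right face at (390,205), is still in the gripper and farther back, with a long length of rod showing. The pointer at (408,403) is still at the mark.

```bash
python3 -c "
from plant import env
print(env.finish_job())"
```

```text
the job is handed in; nothing more can be done
None
```

The job is handed in: the dial pointer is on the red zero mark to within about 2 degrees as measured from the pictures, and the gripper is holding the plunger at its stop, about 17.9 mm back, so the pin is clear of the lug and the lid can be lifted.

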